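Hang the key-blank trolley on the sloping feed rail

ROBOT

A 6-joint arm with a two-finger parallel gripper is mounted at the origin on the work surface. World frame = base frame: x ahead of the robot, y to its left, z up, the work surface at z = 0. Lengths are in m, angles in rad, forces in N, time in s.
With the tool pointing down it reaches from about 0.35 to 0.875 m from the base axis. Payload 4.2 kg.
Tool frame: the origin (TCP) lies midway between the tips of the shut fingers; the grasp point (between the pads) lies 19 mm behind it; z points along the fingers, y is the line along which they close (so a half turn about z gives the same grasp; the last joint's range is limited). The gripper opens to 87 mm and grips with 3 to 60 N. Pads are 19 mm wide; open, the fingers measure 117 mm over their backs; the gripper's body (75 mm by 190 mm) begins 51 mm behind the grasp point.
Start: joints at [1.508, 0.385, 0.008, 0, -1.194, -0.259], TCP at [0.198, 0.593, 0.223] pointing down, gripper open.
Joint ranges: [-3.14, 3.14], [-1.21, 2.06], [-1.07, 1.41], [-3.16, 2.05], [-2.99, -0.16], [-3.1, 3.1]. Speed limits (rad/s): [2.79, 2.79, 3.14, 3.14, 3.14, 3.14].

INTERFACE

Orientations are given as a unit quaternion [x, y, z, w].
In Python, from station import robot, viewer gives the robot as it stands.
- The arm moves only by the tool servo_tool, never from a script. Its arguments are lists of equal length, an entry for each row: "translation": the shift along the world's x, y, z in mm, a list of three; "rot": the turn, a rotation vector about the world's x, y, z in rad, a list of three. A call has 1 to 5 rows; each row is the pose to reach, as a shift and turn from the pose commanded when the call began; what a row does not reach only later rows make up. A row lasts 1/10 s, in which the tool goes at most 50 mm and 8.59 degrees, less where a joint would pass 70% of its speed; a pose out of reach is approached as far as the arm can. A call with a gripper value outside its range is refused whole. "claw" is the opening, from -1 (shut) to 1 (fully open), set as the call begins (left out, the last holds). The fingers move at their own pace and stop on an object; "grip_force" is the grip in N (left out, the last holds). Time passes only in rows, so rows that repeat a pose let the fingers close. It gives the time, the measured TCP pose, the force, the opening and the grip force at its end, in the units of the state.
- robot.state(): the state, without advancing time (a new reading comes with each control period).
- viewer.snapshot(name): name is "scene" or "side" or "wrist"; returns a dict with "image" (480x640x3 uint8, blue, green, red), "K" (3x3 intrinsics, pixels), "R" (3x3) and "t" (3): a world point X has camera coordinates R X + t. Camera axes: x right, y down, z forward; pixel columns grow to the right and rows downward; lengths in m; the calibration is good to about 2 mm. A picture is of the moment at which its call begins. There is no depth.
- robot.hand_in(): hands the job in; it is judged then, once.
The state is a dict: "time_s": time; "q": joint angles; "dq": joint speeds; "joint_torque": joint torques, N m; "tcp_pos": TCP position; "tool_rot": TCP orientation; "force": force on the tool from outside, world axes, zero at the start; "moment": the same for the moment, N m; "finger_gap": finger opening in m; "grip_force": force on a finger pad.
Only numpy, scipy, OpenCV 4.12 (cv2) and the standard library are available. Lean on these libraries where they do the work, as an engineer would, in place of code of your own. Each camera call takes 0.05 s, during which the arm holds its last target. There are 200 camera calls.

TASK

Hang the trolley of key blanks by its hook on the upper half of the sloping feed rail: feel for the rail gently, since its clamps are never quite at the marks, and let both wheels bear lightly on the rail while you still hold the trolley. Then let go so that it rolls down by itself, and see that it comes to rest against the rubber stop. Leave the loupe, the brass escutcheon and the enamel bowl where they lie.

Things in the scene. Friction and masses are not known exactly. Their poses are not given: they have to be found in the camera images.
- trolley: Loose key trolley, about 0.25 kg, 160 mm tall, standing on the counter; origin under its middle, z up. Bottom: yellow pod of keys 44 (x) x 72 (y) x 26 mm. A steel leg at x = -10 to -14 mm rises from it to the wheel housing (58 mm long in y). The hook is open to +x: 56 mm of height between pod rim and lip. Its axes are parallel to the stand's when it hangs.
- trolley_tab (a point): Centre of the trolley's red grip tab, 14 (x) x 30 (y) x 44 mm tall, 138 mm above the trolley's underside. It stands on the roof of the wheel housing, whose top is about 116 mm above the underside. Axes as the trolley's.
- trolley_hook (a point): Middle of the running line of the trolley's two white wheels (36 mm apart in y), 48 mm under the tab centre. The line rises 12 degrees to +y like the rail, so it hangs upright. The wheels run between leg (-x side) and lip (+x side), 20 mm free between, 3 mm play each side of the rail. The lip ends 8 mm below the line. With the line 26 mm above rail_mark the hook passes onto the rail sideways wherever the clamps sit.
- feed_stand: Grey steel stand, fixed; origin on the counter, z up, y along its rail. Base 130 x 340 x 8 mm. The bright square rail, 14 mm wide (x), 12 mm thick, rises 12 degrees to +y between a stop plate (y = -0.13 m, 150 mm tall) and a post (y = 0.155 to 0.175 m, up to 166 mm tall). Nothing else stands beside it. The clamps hold it rigidly: over 15 N from the held trolley is too rough.
- rail_mark (a point): Where, by the clamp marks, the middle of the rail's top face should be at the stand's y = 0.07 m, x = 0, 159.9 mm above the counter; a good place to hang the trolley (upper half: y = 0.03 to 0.10 m). The true rail lies up to 11 mm higher or lower and up to 9 mm to either side (x), anew each time; this point does not show it. Axes as the stand's.
- stop_pad (a point): Middle of the black rubber stop's face, at the stand's y = -0.125 m, 72 mm above the counter. Released on the rail, the trolley rolls down freely in about 2 s; at rest against the pad its tab centre is 36 mm uphill of this face (y = -0.089 m) and about 174 mm above the counter, 11 mm more or less as the rail lies.
- loupe: Tortoiseshell loupe lying flat: round lens 60 mm across and 10 mm high, origin under the lens; handle reaches to 97 mm in +x. Leave alone.
- escutcheon: Flat brass door plate, 130 (x) x 42 (y) x 5 mm, origin under its middle. Leave alone.
- bowl: Grey enamel bowl, 110 mm across the rim, 45 mm tall, origin under its middle. Leave alone.
Things that resemble listed ones, but are neither listed nor needed, are in the scene too. Of the things like the trolley, leave any that is pink; of the rest the smaller one is meant.

How it is judged:
On the way, in this order (a step that is already met when the one before it is completed fails the run):
1. the trolley hangs on the upper half of the rail, its wheels bearing on the rail, while still held (x of trolley_tab in the frame of feed_stand between -0.018 and 0.018 m and angle between trolley's own z axis and vertical below 0.15 rad and contact force between trolley and feed_stand above 0.5 N and contact force between trolley and feed_stand above 0.8 N and contact force between the fingers and trolley above 2 N and y of trolley_tab in the frame of feed_stand between 0.02 and 0.115 m and z of trolley_tab in the frame of feed_stand between 0.182 and 0.232 m), for 0.2 s.
2. released, the trolley has run down by itself to the rubber stop (x of trolley_tab in the frame of feed_stand between -0.018 and 0.018 m and angle between trolley's own z axis and vertical below 0.15 rad and contact force between trolley and feed_stand above 0.5 N and y of trolley_tab in the frame of feed_stand between -0.099 and -0.084 m and z of trolley_tab in the frame of feed_stand between 0.159 and 0.189 m and linear speed of trolley below 0.02 m/s and contact force between the fingers and trolley below 0.05 N), for 0.2 s.
At the end, for the whole second after the job is handed in: The trolley hangs upright (within 0.15 rad) on the rail, its tab centre within 18 mm of the stand's x = 0 and -0.099 to -0.084 m along y, that is against the rubber stop; it is at rest (under 0.02 m/s), borne by the stand and not held (all of step 2); the robot touches nothing.
It fails at once if the held trolley is pressed on the rail or stand with 15 N or more (contact force between trolley and feed_stand above 15 N and contact force between the fingers and trolley above 0.5 N).
It fails at once if the trolley is led by hand down the lower half of the rail (contact force between trolley and feed_stand above 0.3 N and contact force between the fingers and trolley above 0.3 N and y of trolley_tab in the frame of feed_stand below -0.01 m and x of trolley_tab in the frame of feed_stand between -0.03 and 0.03 m).
It fails at once if the loupe is shifted by more than 15 mm (distance of loupe from where it was at the start of the episode above 0.015 m).
It fails at once if the escutcheon is shifted by more than 15 mm (distance of escutcheon from where it was at the start of the episode above 0.015 m).
It fails at once if the bowl is shifted by more than 15 mm (distance of bowl from where it was at the start of the episode above 0.015 m).
It also fails if it takes over 48 s, if anything falls off the work surface, if the arm or the gripper's body presses on something with over 40 N, if the wrist force passes 120 N, or if a joint passes its speed limit or range.

## Working session

There is one attempt and no reset: what is moved stays moved. The work goes in short steps, Python scripts to look and compute and a tool call to move; the robot and the scene stay as the last step left them, time stands still between calls to the robot, and variables do not carry over. Pictures are saved under pics/ and viewed, at most 10 in all, crops included, and the job is handed in when it is done.

Besides the shell and the picture viewer there is one more tool, called after "Call:" by a JSON object that holds its "method" and its "body", one argument or row to a line. servo_tool: Moves the arm, as the interface text tells. Its arguments: {"type":"object","properties":{"translation":{"type":"array"},"rot":{"type":"array"},"claw":{"type":"number"},"grip_force":{"type":"number"}},"required":["translation","rot"]}

```bash
mkdir -p pics; ls
cat > h.py <<'E'
import numpy as np, cv2, json, pickle
from station import robot, viewer
def snap(name, fn):
    s=viewer.snapshot(name); cv2.imwrite(f'pics/{fn}.png',s['image']); pickle.dump(s,open(f'pics/{fn}.pkl','wb')); return s
def load(fn): return pickle.load(open(f'pics/{fn}.pkl','rb'))
def ray(s,uv):
    K,R,t=map(np.array,(s['K'],s['R'],s['t'])); d=R.T@np.linalg.inv(K)@np.array([*uv,1.]); return -R.T@t, d/np.linalg.norm(d)
def onz(s,uv,z):
    c,d=ray(s,uv); return c+d*(z-c[2])/d[2]
def tri(*obs):
    A=np.zeros((3,3));b=np.zeros(3);L=[]
    for s,uv in obs:
        c,d=ray(s,uv);P=np.eye(3)-np.outer(d,d);A+=P;b+=P@c;L.append((c,P))
    X=np.linalg.solve(A,b); return X,[float(np.linalg.norm(P@(X-c))) for c,P in L]
def proj(s,X):
    K,R,t=map(np.array,(s['K'],s['R'],s['t'])); p=K@(R@np.array(X)+t); return p[:2]/p[2]
E
python3 - <<'E'
from h import *
a=snap('scene','scene0');b=snap('side','side0');c=snap('wrist','wrist0')
for s in(a,b,c): print(ray(s,(320,240)),s['K'][0][0])
print(robot.state())
E
```

```text
pics
(array([1.01124622, 0.46400356, 0.72958782]), array([-0.58971283, -0.50079705, -0.63359379])) 580.4534058329042
(array([ 0.03513191, -0.64410841,  1.010225  ]), array([ 0.36509863,  0.5449386 , -0.75481449])) 603.6704675844836
(array([0.27512538, 0.56599881, 0.38234404]), array([-0.27494642,  0.09857831, -0.95639259])) 343.13791008518626
{'time_s': 0.15, 'q': array([ 1.50761629e+00,  3.85402130e-01,  6.99761632e-03, -3.02127820e-04,
       -1.19400773e+00, -2.58563801e-01]), 'dq': array([-8.50425423e-04, -3.36089500e-03,  3.11278204e-03,  3.45859058e-04,
       -7.75141585e-05, -1.73192244e-03]), 'joint_torque': array([ 4.17001484e-04, -3.91052628e+01,  1.87588423e+01,  4.22231555e+00,
        1.23972975e-02, -1.40056227e-04]), 'tcp_pos': array([0.19751865, 0.59252195, 0.22172754]), 'tool_rot': array([ 9.87078741e-01, -1.60233851e-01, -6.09468017e-05,  8.17803798e-04]), 'force': array([-0.11285796, -0.27222593,  0.22292166]), 'moment': array([-0.0248614 ,  0.01583782,  0.02617901]), 'grip_force': 0.0, 'finger_gap': 0.08716437751375271}
```

View pics/scene0.png

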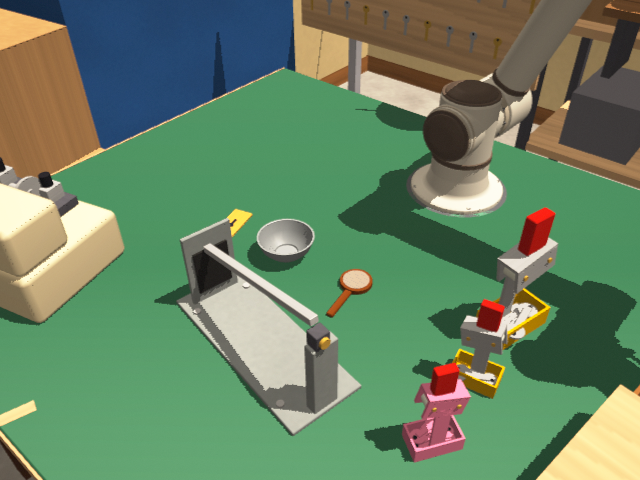

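View pics/side0.png

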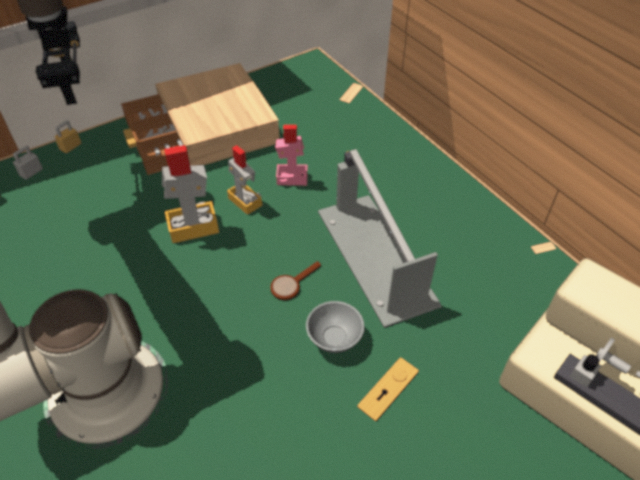

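The scene view shows three trolleys: a large yellow one at (525,275), the small yellow target at (483,345) and a pink one at (437,410). The stand is at (265,320). In the side view the target is at (242,180) and the stand at (380,235). I'll enlarge both.

Run:
```python
from h import *
a=load('scene0')['image'];b=load('side0')['image']
def cr(im,x,y,w,h,f): return cv2.resize(im[y:y+h,x:x+w],None,fx=f,fy=f,interpolation=cv2.INTER_CUBIC)
# scene trolley 440..520 x 290..400 ; side trolley 215..295 x 135..235 ; 
A=cr(a,440,295,80,100,5);B=cr(b,210,130,80,100,5)
cv2.imwrite('pics/c1.png',np.hstack([A,B]))
A=cr(a,170,215,195,215,2);B=cr(b,310,140,140,190,2)
C=np.zeros((430,390+280,3),np.uint8);C[:430,:390]=A;C[:380,390:]=B
cv2.imwrite('pics/c2.png',C)
```

```text
(no output)
```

View pics/c1.png

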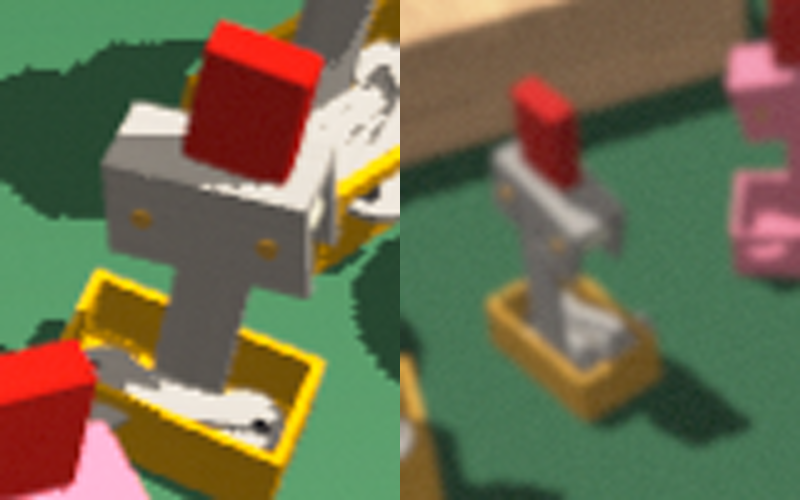

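View pics/c2.png

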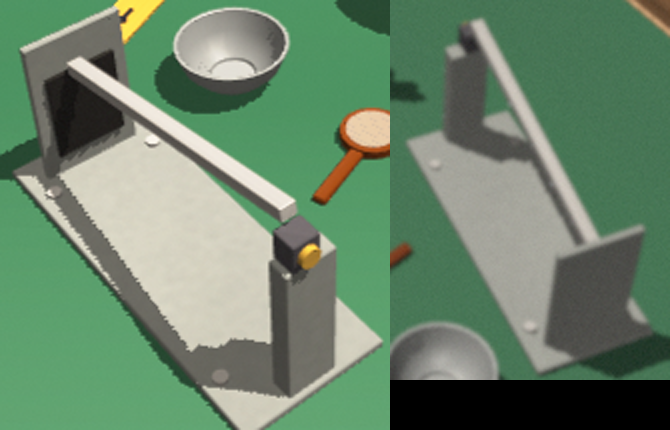

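The crops show the target's tab top centre at about (266,54) in the scene crop and (546,98) in the side crop. The base corners of the stand and both rail ends are also clear. I'll triangulate from these.

Run:
```python
from h import *
np.set_printoptions(precision=4,suppress=True)
a=load('scene0');b=load('side0')
sa=lambda u,v:(440+u/5-.4,295+v/5-.4); sb=lambda u,v:(210+(u-400)/5-.4,130+v/5-.4)
ta=lambda u,v:(170+u/2-.25,215+v/2-.25); tb=lambda u,v:(310+(u-390)/2-.25,140+v/2-.25)
print('tabtop',tri((a,sa(266,54)),(b,sb(546,98))))
for p in [(222,22),(322,58),(310,85),(210,48)]: print('A top',onz(a,sa(*p),.16)[:2])
for p in [(530,78),(580,106),(563,122),(512,90)]: print('B top',onz(b,sb(*p),.16)[:2])
print('pod rim A')
for p in [(97,270),(325,360),(280,465)]: print(onz(a,sa(*p),.026)[:2])
print('pod rim B')
for p in [(487,300),(585,395),(660,345),(545,272)]: print(onz(b,sb(*p),.026)[:2])
print('base A')
for p in [(15,173),(382,343),(248,430)]: print(onz(a,ta(*p),.008)[:2])
print('base B')
for p in [(407,143),(540,371),(652,330)]: print(onz(b,tb(*p),.008)[:2])
print('rail hi',tri((a,ta(287,207)),(b,tb(478,22))),'lo',tri((a,ta(78,62)),(b,tb(588,238))))
```

```text
tabtop (array([0.442 , 0.2839, 0.1597]), [0.0022827834031360896, 0.0022827834031361027])
A top [0.4365 0.2702]
A top [0.4317 0.2976]
A top [0.443  0.2996]
A top [0.4475 0.2724]
B top [0.4433 0.2964]
B top [0.4525 0.2684]
B top [0.4414 0.2632]
B top [0.433  0.2936]
pod rim A
[0.4238 0.2458]
[0.411  0.3161]
[0.4545 0.3232]
pod rim B
[0.4156 0.3147]
[0.4241 0.2358]
[0.4683 0.245 ]
[0.4471 0.3166]
base A
[ 0.6263 -0.1907]
[0.5662 0.1629]
[0.6849 0.1346]
base B
[0.5647 0.1546]
[ 0.5042 -0.1742]
[ 0.6281 -0.1974]
rail hi (array([0.6298, 0.124 , 0.1815]), [0.0025569517782256285, 0.002556951778225608]) lo (array([ 0.5766, -0.1393,  0.1291]), [0.001383540581592578, 0.0013835405815925542])
```

```bash
python3 - <<'E'
from h import *
np.set_printoptions(precision=1,suppress=True)
a=load('scene0');b=load('side0')
from scipy.spatial.transform import Rotation as Ro
o=np.array([.440,.282,0])
for nm,yaw in(('lip +x',10),('lip -x',190)):
  R=Ro.from_euler('z',yaw,degrees=True).as_matrix()
  for z in (.026,.085,.116):
    X=o+R@[-.012,0,z]; p=(proj(a,X)+.4-[440,295])*5; q=(proj(b,X)+.4-[210,130])*5+[400,0]; print(nm,z,p,q)
E
python3 - <<'E'
import sys; sys.path.insert(0,'.')
E
```

```text
lip +x 0.026 [189.1 334.2] [546.5 333.7]
lip +x 0.085 [222.  204.2] [534.1 239.9]
lip +x 0.116 [240.5 131.2] [527.2 188.2]
lip -x 0.026 [163.6 390. ] [587.2 308.8]
lip -x 0.085 [196.  259.9] [576.2 215. ]
lip -x 0.116 [214.3 186.8] [570.1 163.2]
```

View pics/wrist0.png

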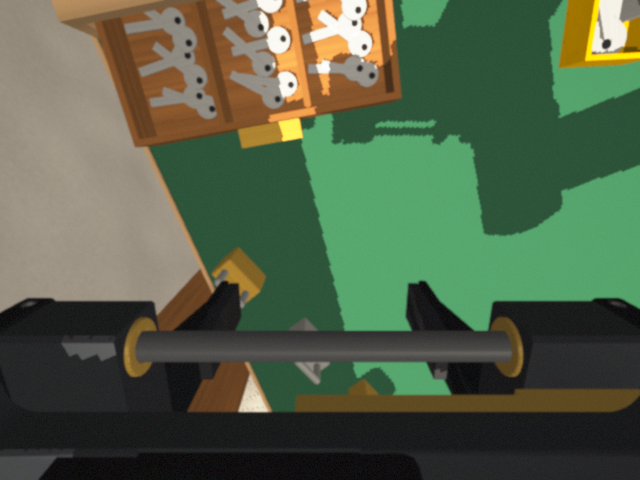

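The wrist view shows only the key box and its drawer, with the big trolley's pod at the edge (600,30). The leg sits on the world −x side of the target, so its hook opens to +x at a yaw of about 10°. I'll check clearances next.

Run:
```python
from h import *
np.set_printoptions(precision=4,suppress=True)
a=load('scene0');b=load('side0')
print('big',tri((a,(542,214)),(b,(177,151)))); print('pink',tri((a,(445,368)),(b,(291,127))))
```

```text
big (array([0.3039, 0.2745, 0.2282]), [0.004873675163125217, 0.004873675163125239])
pink (array([0.5755, 0.2876, 0.1596]), [0.002790853775527899, 0.0027908537755278605])
```

Call:
{"method": "servo_tool", "body": {
  "translation": [
    [30,-38,10],
    [60,-76,20],
    [90,-114,30],
    [120,-152,40],
    [150,-190,45]
  ],
  "rot": [
    [0,0,-0.145],
    [0,0,-0.29],
    [0,0,-0.435],
    [0,0,-0.58],
    [0,0,-0.725]
  ]
}}

```text
time_s: 0.65
tcp_pos: [0.3486, 0.4015, 0.2684]
tool_rot: [0.865, -0.502, 0.0, -0.001]
force: [1.1, 0.3, 0.5]
finger_gap: 0.087
grip_force: 0.0
```

Call:
{"method": "servo_tool", "body": {
  "translation": [
    [28,-35,0],
    [56,-70,0],
    [80,-100,-5],
    [93,-117,-8],
    [93,-117,-8]
  ],
  "rot": [
    [0,0,-0.12],
    [0,0,-0.24],
    [0,0,-0.344],
    [0,0,-0.344],
    [0,0,-0.344]
  ]
}}

```text
time_s: 1.15
tcp_pos: [0.4414, 0.2836, 0.2588]
tool_rot: [0.767, -0.642, -0.0, 0.001]
force: [0.5, 0.9, -0.1]
finger_gap: 0.0874
grip_force: 0.0
```

Run:
```python
from h import *
s=snap('wrist','wrist1'); np.set_printoptions(precision=4,suppress=True)
print(robot.state()['tcp_pos'],robot.state()['tool_rot'],robot.state()['force'])
print(ray(s,(320,240)), proj(s,(.442,.284,.16)),proj(s,(.442,.284,.116)))
```

```text
[0.441  0.2848 0.2591] [ 0.767  -0.6417 -0.0001  0.0005] [-0.3589  0.211  -0.5854]
(array([0.4556, 0.2022, 0.4196]), array([-0.0443,  0.2873, -0.9568])) [321.1804 244.9356] [321.3238 230.3292]
```

View pics/wrist1.png

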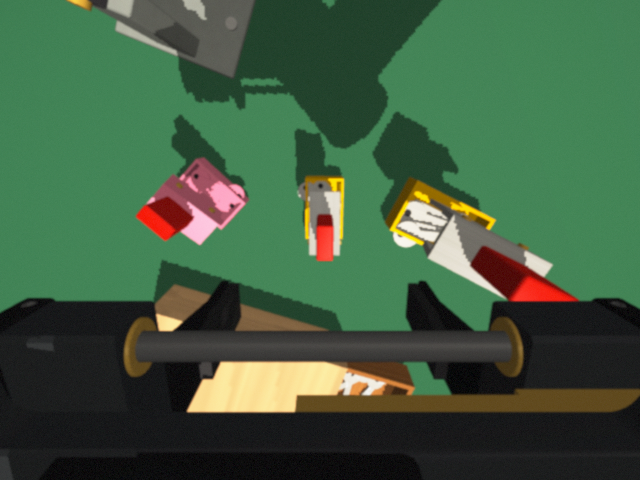

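The wrist view has the target upright in the middle, its tab spanning (316–333, 214–261). The big trolley is at right and the pink one at left. I'll refine the tab position from the red mask.

Run:
```python
from h import *
np.set_printoptions(precision=4,suppress=True)
s=load('wrist1'); im=s['image'].astype(int)[200:275,300:350]
m=(im[...,2]>110)&(im[...,1]<70)&(im[...,0]<70)
for r in range(0,75,4):
    c=np.where(m[r])[0]
    if len(c): print(200+r,300+c.min(),300+c.max(),im[r,(c.min()+c.max())//2])
from scipy.spatial.transform import Rotation as Ro
for x,y,yaw in((.442,.284,10),(.439,.284,10),(.439,.284,6)):
  R=Ro.from_euler('z',yaw,degrees=True).as_matrix()
  for z in(.16,.116): print(x,yaw,z,[proj(s,np.array([x,y,0])+R@[i,j,z]).round(0).tolist() for i in(-.007,.007) for j in(-.015,.015)])
```

```text
216 320 330 [  7  11 108]
220 330 331 [  7  15 111]
224 319 331 [ 12  15 119]
228 317 331 [ 40  52 251]
232 317 331 [ 45  58 253]
236 317 331 [ 49  62 253]
240 317 331 [ 51  64 253]
244 317 324 [ 44  58 252]
248 318 331 [ 54  69 253]
252 318 323 [ 50  65 253]
256 317 321 [ 46  61 252]
0.442 10 0.16 [[330.0, 227.0], [330.0, 263.0], [312.0, 227.0], [313.0, 263.0]]
0.442 10 0.116 [[329.0, 214.0], [329.0, 246.0], [314.0, 214.0], [314.0, 246.0]]
0.439 10 0.16 [[334.0, 227.0], [334.0, 263.0], [316.0, 227.0], [316.0, 263.0]]
0.439 10 0.116 [[332.0, 215.0], [332.0, 246.0], [317.0, 215.0], [317.0, 246.0]]
0.439 6 0.16 [[335.0, 228.0], [332.0, 264.0], [317.0, 227.0], [315.0, 263.0]]
0.439 6 0.116 [[333.0, 215.0], [331.0, 247.0], [318.0, 214.0], [316.0, 246.0]]
```

Call:
{"method": "servo_tool", "body": {
  "translation": [
    [-2,0,-40],
    [-2,0,-80],
    [-2,0,-115],
    [-2,0,-137],
    [-2,0,-137]
  ],
  "rot": [
    [0,0,0],
    [0,0,0],
    [0,0,0],
    [0,0,0],
    [0,0,0]
  ]
}}

```text
time_s: 1.7
tcp_pos: [0.4363, 0.2851, 0.1194]
tool_rot: [0.768, -0.64, -0.0, 0.004]
force: [0.4, 0.4, 0.6]
finger_gap: 0.0866
grip_force: 0.0
```

Call:
{"method": "servo_tool", "body": {
  "translation": [
    [0,0,0],
    [0,0,0],
    [0,0,0],
    [0,0,0],
    [0,0,0]
  ],
  "rot": [
    [0,0,0],
    [0,0,0],
    [0,0,0],
    [0,0,0],
    [0,0,0]
  ],
  "claw": -0.8,
  "grip_force": 25
}}

```text
time_s: 2.2
tcp_pos: [0.4389, 0.2861, 0.1233]
tool_rot: [0.768, -0.641, 0.0, -0.001]
force: [1.0, -0.5, -0.3]
finger_gap: 0.0549
grip_force: 0.0
```

Call:
{"method": "servo_tool", "body": {
  "translation": [
    [0,0,0],
    [0,0,0],
    [0,0,0],
    [0,0,0],
    [0,0,0]
  ],
  "rot": [
    [0,0,0],
    [0,0,0],
    [0,0,0],
    [0,0,0],
    [0,0,0]
  ]
}}

```text
time_s: 2.7
tcp_pos: [0.4387, 0.2859, 0.1225]
tool_rot: [0.768, -0.641, 0.0, 0.0]
force: [0.4, 0.2, 0.3]
finger_gap: 0.0153
grip_force: 0.2
```

Call:
{"method": "servo_tool", "body": {
  "translation": [
    [0,0,0],
    [0,0,0],
    [0,0,0],
    [0,0,0],
    [0,0,0]
  ],
  "rot": [
    [0,0,0],
    [0,0,0],
    [0,0,0],
    [0,0,0],
    [0,0,0]
  ]
}}

```text
time_s: 3.2
tcp_pos: [0.4386, 0.2859, 0.1224]
tool_rot: [0.768, -0.641, -0.0, 0.0]
force: [0.6, -0.1, -0.9]
finger_gap: 0.0138
grip_force: 25.0
```

Grip is good: gap 13.8 mm at 25 N. I'll lift and carry to the −x side of the rail.

Call:
{"method": "servo_tool", "body": {
  "translation": [
    [0,0,20],
    [0,0,50],
    [5,-10,80],
    [16,-37,96],
    [30,-68,100]
  ],
  "rot": [
    [0,0,0],
    [0,0,0],
    [0,0,-0.04],
    [0,0,-0.09],
    [0,0,-0.16]
  ]
}}

```text
time_s: 3.7
tcp_pos: [0.4694, 0.2183, 0.2248]
tool_rot: [0.714, -0.7, 0.0, -0.002]
force: [0.4, 0.2, -3.2]
finger_gap: 0.0137
grip_force: 25.0
```

Call:
{"method": "servo_tool", "body": {
  "translation": [
    [16,-37,0],
    [34,-78,0],
    [50,-115,0],
    [62,-145,0],
    [70,-160,0]
  ],
  "rot": [
    [0,0,-0.06],
    [0,0,-0.12],
    [0,0,-0.17],
    [0,0,-0.198],
    [0,0,-0.198]
  ]
}}

```text
time_s: 4.2
tcp_pos: [0.5385, 0.0553, 0.2219]
tool_rot: [-0.64, 0.768, 0.0, -0.001]
force: [0.6, 1.4, -2.3]
finger_gap: 0.0136
grip_force: 25.1
```

Call:
{"method": "servo_tool", "body": {
  "translation": [
    [0,0,0],
    [0,0,0],
    [0,0,0],
    [0,0,0],
    [0,0,0]
  ],
  "rot": [
    [0,0,0],
    [0,0,0],
    [0,0,0],
    [0,0,0],
    [0,0,0]
  ]
}}

```text
time_s: 4.7
tcp_pos: [0.5384, 0.0587, 0.2226]
tool_rot: [-0.642, 0.767, 0.0, 0.0]
force: [1.1, 0.7, -1.6]
finger_gap: 0.0135
grip_force: 25.1
```

Run:
```python
from h import *
s=snap('wrist','wrist2');a=snap('scene','scene2');b=snap('side','side2'); np.set_printoptions(precision=4,suppress=True)
st=robot.state();print(st['tcp_pos'],st['tool_rot'],st['force'],st['finger_gap'])
def cr(im,x,y,w,h,f): return cv2.resize(im[y:y+h,x:x+w],None,fx=f,fy=f,interpolation=cv2.INTER_CUBIC)
cv2.imwrite('pics/c3.png',np.hstack([cr(a['image'],170,200,200,240,2),cr(b['image'],270,100,200,240,2)]))
```

```text
[0.5385 0.0584 0.2226] [-0.6418  0.7669  0.      0.    ] [-0.3742 -0.2651 -1.1387] 0.013729744563943035
```

View pics/c3.png

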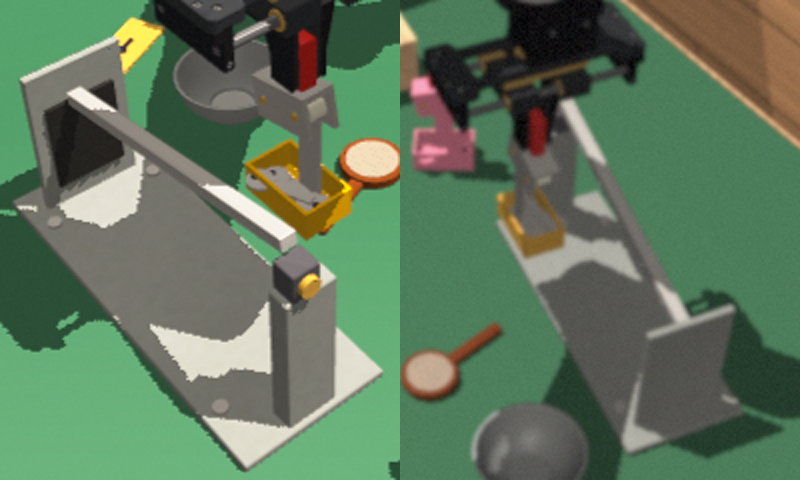

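View pics/wrist2.png

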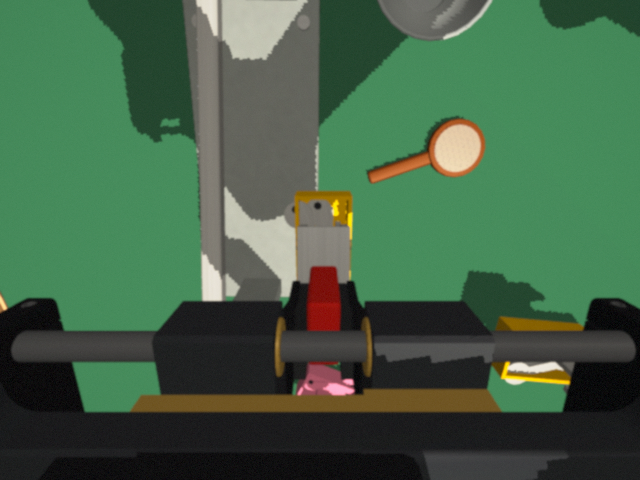

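In the composite the trolley hangs upright on the robot side of the rail with the hook open towards it, clear of the post and loupe. In the wrist view the rail runs at columns ~200–222, parallel to the trolley's tab (308–340). I'll get the rail edges numerically.

Run:
```python
from h import *
s=load('wrist2'); g=cv2.cvtColor(s['image'],cv2.COLOR_BGR2GRAY)
for r in (60,120,160,200,230,260,285): print(r,g[r-1:r+2,180:240].mean(0).astype(int).tolist())
a=load('scene2')
cv2.imwrite('pics/c4.png',np.hstack([cv2.resize(s['image'][0:300,170:345],None,fx=2,fy=2,interpolation=cv2.INTER_CUBIC)]))
```

```text
60 [57, 57, 56, 56, 56, 56, 57, 62, 76, 91, 96, 97, 97, 97, 97, 97, 99, 105, 114, 120, 122, 120, 121, 122, 123, 123, 124, 124, 125, 124, 124, 125, 123, 122, 122, 119, 114, 106, 91, 80, 78, 80, 86, 94, 98, 99, 98, 99, 99, 99, 98, 99, 103, 105, 103, 99, 101, 99, 104, 116]
120 [63, 58, 56, 58, 58, 58, 58, 58, 57, 57, 57, 57, 61, 71, 85, 97, 98, 98, 102, 112, 120, 122, 123, 123, 124, 124, 123, 125, 127, 127, 126, 125, 125, 124, 124, 123, 120, 115, 105, 91, 82, 78, 83, 88, 96, 98, 99, 98, 99, 98, 98, 99, 100, 99, 99, 99, 100, 99, 99, 98]
160 [114, 114, 112, 114, 115, 115, 114, 114, 114, 114, 115, 113, 114, 114, 113, 113, 114, 111, 105, 105, 116, 121, 123, 126, 122, 122, 123, 124, 124, 127, 126, 127, 125, 123, 124, 124, 124, 121, 113, 101, 88, 79, 80, 85, 93, 98, 99, 99, 99, 99, 98, 99, 100, 99, 100, 99, 98, 97, 96, 96]
200 [114, 115, 114, 114, 116, 114, 115, 114, 115, 113, 115, 115, 113, 114, 114, 114, 113, 109, 102, 94, 99, 113, 121, 123, 125, 123, 122, 124, 125, 127, 126, 126, 125, 125, 125, 125, 126, 125, 120, 110, 96, 82, 79, 94, 137, 177, 194, 195, 196, 196, 195, 196, 195, 194, 181, 
[... 215 characters left out ...]
4, 123, 116, 103, 88, 80, 86, 117, 160, 187, 193, 193, 193, 192, 192, 192, 191, 190, 190, 192, 192, 193, 194]
260 [115, 113, 114, 116, 114, 114, 114, 116, 113, 114, 114, 115, 113, 115, 114, 114, 114, 115, 115, 116, 126, 163, 204, 220, 224, 223, 220, 207, 176, 139, 125, 124, 124, 125, 125, 125, 125, 126, 124, 119, 112, 97, 84, 78, 80, 87, 93, 95, 96, 96, 96, 96, 97, 95, 95, 96, 94, 95, 95, 95]
285 [114, 114, 114, 114, 115, 114, 114, 114, 114, 114, 115, 113, 114, 114, 115, 113, 114, 114, 115, 115, 120, 145, 186, 216, 222, 222, 222, 221, 224, 226, 227, 225, 226, 228, 228, 227, 227, 226, 226, 223, 215, 186, 143, 122, 122, 143, 172, 188, 193, 195, 195, 194, 193, 193, 193, 192, 187, 170, 147, 126]
```

View pics/c4.png

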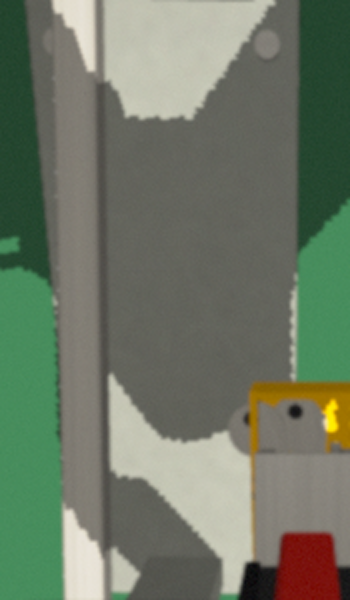

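The enlarged wrist crop shows the rail top at full-image columns 201–221 (row 285) narrowing to 197.5–217.5 (row 60). The tab is at about 310–338. I'll intersect these rays with the plane of the rail line in the scene view.

Run:
```python
from h import *
np.set_printoptions(precision=4,suppress=True)
w=load('wrist2');a=load('scene0');b=load('side0')
def plane(s,p,q):
    c,d=ray(s,p);_,e=ray(s,q);n=np.cross(d,e);return c,n/np.linalg.norm(n)
pa=plane(a,(208.75,245.75),(313.25,318.25)); pb=plane(b,(353.75,150.75),(408.75,258.75))
O=np.array([.5955,-.0188]);th=np.radians(-10.3);ex=np.array([np.cos(th),np.sin(th)]);ey=np.array([-ex[1],ex[0]])
for r,c0,c1 in((60,197.5,217.5),(120,198.7,218.5),(200,200,220),(260,200.6,221),(285,201.3,221)):
    c,d=ray(w,((c0+c1)/2,r))
    for n,(pc,pn) in(('scene',pa),('side',pb)):
        X=c+d*(pn@(pc-c))/(pn@d); q=X[:2]-O; y=q@ey
        print(r,n,X,'x %.4f y %.4f dz %.4f'%(q@ex,y,X[2]-(.1599+(y-.07)*np.tan(np.radians(12)))))
# base corners wrist: -x edge at col ~318
for uv in ((318,60),(318,140)): q=onz(w,uv,.008)[:2]-O;print('edge x',q@ex,q@ey)
# trolley tab in wrist: tab & pod
T=np.array([.5385,.0584]); q=T-O; print('tcp stand',q@ex,q@ey)
for z in(.260,.216): print([proj(w,np.r_[T+ex*i+ey*j,z]).round(1).tolist() for i in(-.007,.007) for j in(-.015,.015)])
R=.0
```

```text
60 scene [ 0.588  -0.081   0.1396] x 0.0037 y -0.0625 dz 0.0079
60 side [ 0.5872 -0.0803  0.1427] x 0.0028 y -0.0620 dz 0.0109
120 scene [ 0.5949 -0.0453  0.147 ] x 0.0042 y -0.0261 dz 0.0075
120 side [ 0.5922 -0.0444  0.156 ] x 0.0014 y -0.0258 dz 0.0165
200 scene [0.6046 0.0044 0.1572] x 0.0048 y 0.0244 dz 0.0070
200 side [0.599  0.0025 0.173 ] x -0.0004 y 0.0215 dz 0.0234
260 scene [0.6123 0.043  0.1654] x 0.0055 y 0.0639 dz 0.0068
260 side [0.6046 0.0374 0.1842] x -0.0010 y 0.0569 dz 0.0271
285 scene [0.6156 0.0596 0.1689] x 0.0057 y 0.0807 dz 0.0067
285 side [0.607  0.0519 0.189 ] x -0.0014 y 0.0716 dz 0.0287
edge x -0.06506230062266578 -0.08752945718011178
edge x -0.0649854801358659 -0.012137761573787601
tcp stand -0.06988497816919412 0.06576419866683748
[[339.4, 311.7], [338.1, 374.4], [304.5, 311.6], [305.4, 374.3]]
[[335.5, 270.5], [334.7, 321.2], [308.8, 270.4], [309.3, 321.1]]
```

The fit gives the rail at x ≈ +5 mm and about 7 mm high. I'll slide the hook over it sideways by 75 mm.

Call:
{"method": "servo_tool", "body": {
  "translation": [
    [15,-2.7,0],
    [30,-5.4,0],
    [45,-8.1,0],
    [60,-10.8,0],
    [74,-13.4,0]
  ],
  "rot": [
    [0,0,0],
    [0,0,0],
    [0,0,0],
    [0,0,0],
    [0,0,0]
  ]
}}

```text
time_s: 5.35
tcp_pos: [0.6132, 0.0446, 0.2224]
tool_rot: [-0.642, 0.767, 0.0, -0.0]
force: [-0.0, 0.2, -2.5]
finger_gap: 0.0138
grip_force: 25.1
```

Call:
{"method": "servo_tool", "body": {
  "translation": [
    [0,0,0],
    [0,0,0],
    [0,0,0],
    [0,0,0],
    [0,0,0]
  ],
  "rot": [
    [0,0,0],
    [0,0,0],
    [0,0,0],
    [0,0,0],
    [0,0,0]
  ]
}}

```text
time_s: 5.85
tcp_pos: [0.6123, 0.0446, 0.2229]
tool_rot: [-0.642, 0.767, -0.0, 0.0]
force: [0.4, 0.8, -2.1]
finger_gap: 0.0139
grip_force: 25.0
```

Run:
```python
from h import *
np.set_printoptions(precision=4,suppress=True)
w=snap('wrist','wrist3');a=snap('scene','scene3')
F=[]
for i in range(6): s=viewer.snapshot('wrist'); st=robot.state(); F.append(np.r_[st['force'],st['moment']])
print(np.mean(F,0),np.std(F,0),st['tcp_pos'],st['tool_rot'],st['time_s'])
g=cv2.cvtColor(w['image'],cv2.COLOR_BGR2GRAY)
cv2.imwrite('pics/c5.png',np.hstack([cv2.resize(w['image'][100:300,250:410],None,fx=2.5,fy=2.5,interpolation=cv2.INTER_CUBIC),cv2.resize(a['image'][220:345,230:330],None,fx=4,fy=4,interpolation=cv2.INTER_CUBIC)]))
```

```text
[ 0.0722  0.0807 -1.7911  0.0843 -0.0695  0.0026] [0.4605 0.431  0.6897 0.026  0.0425 0.0272] [0.6126 0.0445 0.2226] [-0.6415  0.7671 -0.     -0.    ] 6.25
```

View pics/c5.png

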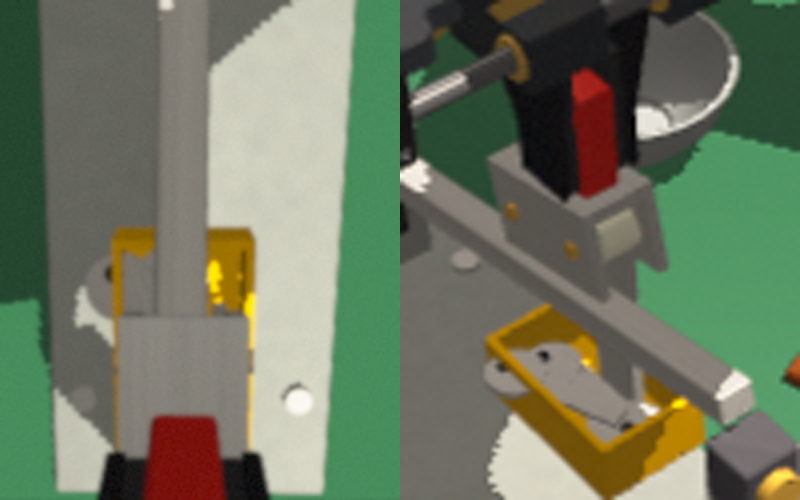

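The wrist crop shows the housing centred over the rail (rail 160–210, housing 118–250). The scene crop shows the rail inside the hook, with the wheels above it at (620,230) and the pod below. Now I'll lower it gently.

Call:
{"method": "servo_tool", "body": {
  "translation": [
    [0,0,-5],
    [0,0,-10],
    [0,0,-14],
    [0,0,-16],
    [0,0,-16]
  ],
  "rot": [
    [0,0,0],
    [0,0,0],
    [0,0,0],
    [0,0,0],
    [0,0,0]
  ]
}}

```text
time_s: 6.75
tcp_pos: [0.6124, 0.0445, 0.2059]
tool_rot: [-0.641, 0.767, 0.0, -0.001]
force: [-0.6, 0.4, -2.0]
finger_gap: 0.0136
grip_force: 25.0
```

Call:
{"method": "servo_tool", "body": {
  "translation": [
    [0,0,-0.5],
    [0,0,-1],
    [0,0,-1.5],
    [0,0,-2],
    [0,0,-2]
  ],
  "rot": [
    [0,0,0],
    [0,0,0],
    [0,0,0],
    [0,0,0],
    [0,0,0]
  ]
}}

```text
time_s: 7.25
tcp_pos: [0.6126, 0.0445, 0.2045]
tool_rot: [-0.641, 0.767, 0.0, -0.0]
force: [0.6, -0.2, -2.9]
finger_gap: 0.0142
grip_force: 25.0
```

Call:
{"method": "servo_tool", "body": {
  "translation": [
    [0,0,-0.5],
    [0,0,-1],
    [0,0,-1.5],
    [0,0,-2],
    [0,0,-2]
  ],
  "rot": [
    [0,0,0],
    [0,0,0],
    [0,0,0],
    [0,0,0],
    [0,0,0]
  ]
}}

```text
time_s: 7.75
tcp_pos: [0.6126, 0.0445, 0.2024]
tool_rot: [-0.641, 0.767, 0.0, -0.0]
force: [0.4, -0.1, -2.6]
finger_gap: 0.0138
grip_force: 25.0
```

Now 1 mm per call.

Call:
{"method": "servo_tool", "body": {
  "translation": [
    [0,0,-0.5],
    [0,0,-1],
    [0,0,-1],
    [0,0,-1]
  ],
  "rot": [
    [0,0,0],
    [0,0,0],
    [0,0,0],
    [0,0,0]
  ]
}}

```text
time_s: 8.15
tcp_pos: [0.6126, 0.0445, 0.2015]
tool_rot: [-0.641, 0.767, -0.0, -0.0]
force: [-0.3, 0.1, -2.3]
finger_gap: 0.0138
grip_force: 25.0
```

Call:
{"method": "servo_tool", "body": {
  "translation": [
    [0,0,-0.5],
    [0,0,-1],
    [0,0,-1],
    [0,0,-1]
  ],
  "rot": [
    [0,0,0],
    [0,0,0],
    [0,0,0],
    [0,0,0]
  ]
}}

```text
time_s: 8.55
tcp_pos: [0.6126, 0.0445, 0.2005]
tool_rot: [-0.641, 0.767, 0.0, 0.0]
force: [-0.1, 0.0, -2.9]
finger_gap: 0.0143
grip_force: 25.0
```

Call:
{"method": "servo_tool", "body": {
  "translation": [
    [0,0,-0.5],
    [0,0,-0.5],
    [0,0,-0.5]
  ],
  "rot": [
    [0,0,0],
    [0,0,0],
    [0,0,0]
  ]
}}

```text
time_s: 8.85
tcp_pos: [0.6126, 0.0445, 0.2]
tool_rot: [-0.641, 0.767, 0.0, -0.0]
force: [0.2, 0.4, -1.1]
finger_gap: 0.014
grip_force: 25.0
```

Call:
{"method": "servo_tool", "body": {
  "translation": [
    [0,0,-0.5],
    [0,0,-0.5],
    [0,0,-0.5]
  ],
  "rot": [
    [0,0,0],
    [0,0,0],
    [0,0,0]
  ]
}}

```text
time_s: 9.15
tcp_pos: [0.6126, 0.0445, 0.1995]
tool_rot: [-0.641, 0.767, 0.0, -0.0]
force: [1.4, 0.1, -2.1]
finger_gap: 0.0138
grip_force: 25.0
```

```bash
cat > f.py <<'E'
from h import *
np.set_printoptions(precision=3,suppress=True)
F=[]
for i in range(6): s=viewer.snapshot('wrist'); st=robot.state(); F.append(np.r_[st['force'],st['moment']])
print(np.mean(F,0),st['tcp_pos'],st['time_s'],st['finger_gap'])
E
python3 f.py
```

```text
[-0.153 -0.403 -2.3    0.093 -0.062 -0.016] [0.613 0.045 0.2  ] 9.45 0.013873889565265838
```

Call:
{"method": "servo_tool", "body": {
  "translation": [
    [0,0,-0.5],
    [0,0,-0.5],
    [0,0,-0.5]
  ],
  "rot": [
    [0,0,0],
    [0,0,0],
    [0,0,0]
  ]
}}

```text
time_s: 9.75
tcp_pos: [0.6126, 0.0445, 0.199]
tool_rot: [-0.641, 0.767, 0.0, -0.0]
force: [0.8, -0.4, -2.0]
finger_gap: 0.014
grip_force: 25.0
```

Call:
{"method": "servo_tool", "body": {
  "translation": [
    [0,0,-0.5],
    [0,0,-0.5],
    [0,0,-0.5]
  ],
  "rot": [
    [0,0,0],
    [0,0,0],
    [0,0,0]
  ]
}}

```text
time_s: 10.05
tcp_pos: [0.6126, 0.0445, 0.1985]
tool_rot: [-0.641, 0.767, -0.0, -0.0]
force: [0.7, 0.3, -1.2]
finger_gap: 0.0138
grip_force: 25.0
```

```bash
python3 f.py
```

```text
[ 0.495  0.392 -2.079  0.094 -0.092  0.006] [0.613 0.045 0.199] 10.35 0.01378019620843849
```

Call:
{"method": "servo_tool", "body": {
  "translation": [
    [0,0,-0.5],
    [0,0,-0.5],
    [0,0,-0.5]
  ],
  "rot": [
    [0,0,0],
    [0,0,0],
    [0,0,0]
  ]
}}

```text
time_s: 10.65
tcp_pos: [0.6127, 0.0445, 0.1983]
tool_rot: [-0.641, 0.767, -0.0, 0.0]
force: [0.0, -0.1, -1.4]
finger_gap: 0.0139
grip_force: 25.0
```

Call:
{"method": "servo_tool", "body": {
  "translation": [
    [0,0,-0.5],
    [0,0,-0.5],
    [0,0,-0.5]
  ],
  "rot": [
    [0,0,0],
    [0,0,0],
    [0,0,0]
  ]
}}

```text
time_s: 10.95
tcp_pos: [0.6127, 0.0443, 0.1981]
tool_rot: [-0.641, 0.767, -0.0, 0.0]
force: [-0.6, -0.9, 2.5]
finger_gap: 0.0138
grip_force: 25.0
```

```bash
python3 f.py
```

```text
[-1.321 -1.03   3.144 -0.184  0.443 -0.012] [0.613 0.044 0.198] 11.25 0.013723040696292228
```

Contact: about 5.4 N bearing on the rail at the predicted height. The small side force suggests the leg is touching, so I'll ease 1 mm to −x and up a touch.

Call:
{"method": "servo_tool", "body": {
  "translation": [
    [-0.5,0.1,0.1],
    [-1,0.2,0.1],
    [-1,0.2,0.1],
    [-1,0.2,0.1]
  ],
  "rot": [
    [0,0,0],
    [0,0,0],
    [0,0,0],
    [0,0,0]
  ]
}}

```text
time_s: 11.65
tcp_pos: [0.6126, 0.0447, 0.1982]
tool_rot: [-0.642, 0.767, -0.001, 0.001]
force: [1.1, -2.0, 2.8]
finger_gap: 0.0139
grip_force: 25.0
```

```bash
python3 f.py
```

```text
[ 2.608 -2.038  3.343 -0.479 -0.863  0.011] [0.612 0.045 0.198] 11.95 0.014013262214357317
```

Side force is just wheel friction, and the neutral point lies about 0.6 mm back.

Call:
{"method": "servo_tool", "body": {
  "translation": [
    [0.6,-0.2,0],
    [0.6,-0.2,0],
    [0.6,-0.2,0]
  ],
  "rot": [
    [0,0,0],
    [0,0,0],
    [0,0,0]
  ]
}}

```text
time_s: 12.25
tcp_pos: [0.6125, 0.0445, 0.1981]
tool_rot: [-0.642, 0.767, -0.0, 0.0]
force: [2.4, -2.1, 4.9]
finger_gap: 0.014
grip_force: 25.0
```

```bash
python3 f.py
```

```text
[ 2.28  -1.544  5.115 -0.444 -0.774 -0.   ] [0.613 0.044 0.198] 12.55 0.013571240798071964
```

Call:
{"method": "servo_tool", "body": {
  "translation": [
    [0.4,0,0.3],
    [0.4,0,0.3],
    [0.4,0,0.3]
  ],
  "rot": [
    [0,0,0],
    [0,0,0],
    [0,0,0]
  ]
}}

```text
time_s: 12.85
tcp_pos: [0.6126, 0.0445, 0.198]
tool_rot: [-0.641, 0.767, 0.0, -0.0]
force: [2.2, -1.7, 5.2]
finger_gap: 0.0134
grip_force: 25.0
```

```bash
python3 f.py
```

```text
[ 1.814 -1.273  4.924 -0.479 -0.587 -0.004] [0.613 0.044 0.198] 13.15 0.013925306328744086
```

Call:
{"method": "servo_tool", "body": {
  "translation": [
    [0.4,0,0.4],
    [0.4,0,0.4],
    [0.4,0,0.4],
    [0.4,0,0.4],
    [0.4,0,0.4]
  ],
  "rot": [
    [0,0,0],
    [0,0,0],
    [0,0,0],
    [0,0,0],
    [0,0,0]
  ]
}}

```text
time_s: 13.65
tcp_pos: [0.6127, 0.0445, 0.1981]
tool_rot: [-0.641, 0.767, 0.0, -0.0]
force: [1.2, -0.9, 3.5]
finger_gap: 0.0142
grip_force: 25.0
```

```bash
python3 f.py
```

```text
[ 0.363 -1.178  3.547 -0.375 -0.149  0.023] [0.613 0.044 0.198] 13.95 0.013994877202687583
```

Side force is near zero and the bearing load about 5.7 N. Releasing now.

Call:
{"method": "servo_tool", "body": {
  "translation": [
    [0,0,0],
    [0,0,0],
    [0,0,0],
    [0,0,0],
    [0,0,0]
  ],
  "rot": [
    [0,0,0],
    [0,0,0],
    [0,0,0],
    [0,0,0],
    [0,0,0]
  ],
  "claw": 1
}}

```text
time_s: 14.45
tcp_pos: [0.6129, 0.0446, 0.198]
tool_rot: [-0.641, 0.767, 0.0, -0.0]
force: [0.5, 0.1, -0.5]
finger_gap: 0.0461
grip_force: 0.0
```

Call:
{"method": "servo_tool", "body": {
  "translation": [
    [0,0,0],
    [0,0,0],
    [0,0,0],
    [0,0,0],
    [0,0,0]
  ],
  "rot": [
    [0,0,0],
    [0,0,0],
    [0,0,0],
    [0,0,0],
    [0,0,0]
  ]
}}

```text
time_s: 14.95
tcp_pos: [0.613, 0.0445, 0.1984]
tool_rot: [-0.641, 0.767, -0.0, 0.0]
force: [0.3, 0.1, 0.3]
finger_gap: 0.0832
grip_force: 0.0
```

Call:
{"method": "servo_tool", "body": {
  "translation": [
    [0,0,0],
    [0,0,0],
    [0,0,0],
    [0,0,0],
    [0,0,0]
  ],
  "rot": [
    [0,0,0],
    [0,0,0],
    [0,0,0],
    [0,0,0],
    [0,0,0]
  ]
}}

```text
time_s: 15.45
tcp_pos: [0.613, 0.0445, 0.1984]
tool_rot: [-0.641, 0.767, -0.0, -0.0]
force: [-0.4, 0.2, -0.1]
finger_gap: 0.0871
grip_force: 0.0
```

Call:
{"method": "servo_tool", "body": {
  "translation": [
    [0,0,10],
    [0,0,30],
    [0,0,60],
    [0,0,80],
    [0,0,80]
  ],
  "rot": [
    [0,0,0],
    [0,0,0],
    [0,0,0],
    [0,0,0],
    [0,0,0]
  ]
}}

```text
time_s: 15.95
tcp_pos: [0.6149, 0.0446, 0.2831]
tool_rot: [-0.642, 0.767, -0.002, 0.004]
force: [0.7, 0.4, 0.7]
finger_gap: 0.0866
grip_force: 0.0
```

Call:
{"method": "servo_tool", "body": {
  "translation": [
    [0,0,0],
    [0,0,0],
    [0,0,0],
    [0,0,0],
    [0,0,0]
  ],
  "rot": [
    [0,0,0],
    [0,0,0],
    [0,0,0],
    [0,0,0],
    [0,0,0]
  ]
}}

```text
time_s: 16.45
tcp_pos: [0.6129, 0.0445, 0.2778]
tool_rot: [-0.641, 0.767, 0.0, -0.0]
force: [-0.5, 0.2, 0.4]
finger_gap: 0.0869
grip_force: 0.0
```

Run:
```python
from h import *
np.set_printoptions(precision=4,suppress=True)
a=snap('scene','scene4');b=snap('side','side4')
cv2.imwrite('pics/c6.png',np.hstack([cv2.resize(s['image'][y:y+240,x:x+200],None,fx=2,fy=2,interpolation=cv2.INTER_CUBIC) for s,x,y in((a,150,160),(b,290,100))]))
O=np.array([.5955,-.0188]);th=np.radians(-10.3);ex=np.array([np.cos(th),np.sin(th)]);ey=np.array([-ex[1],ex[0]])
X=np.r_[O+.005*ex-.089*ey,.203];print('expected tab top',proj(a,X)*2-[300,320],proj(b,X)*2-[580-400,200])
# rest motion: compare two frames
c=viewer.snapshot('scene'); print(np.abs(c['image'].astype(int)-a['image']).max(), robot.state()['time_s'])
```

```text
expected tab top [127.311  118.4539] [632.8733 239.9174]
93 16.6
```

View pics/c6.png

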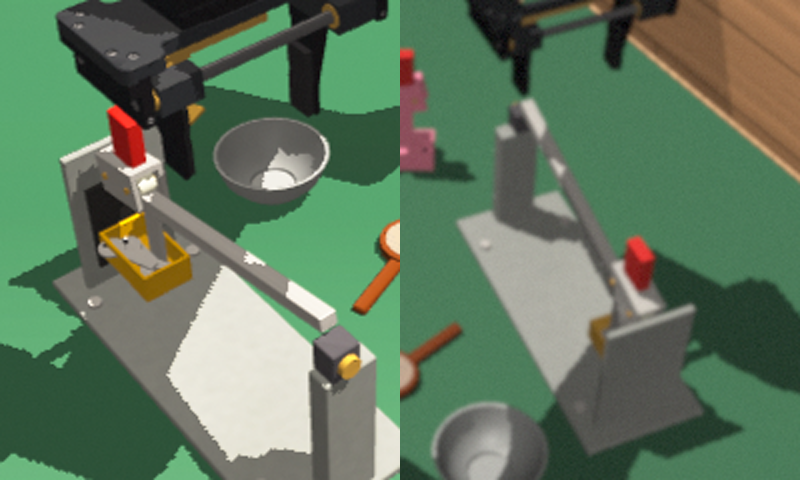

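The trolley has rolled down: tab top at (123,113) in the left crop and (638,243) in the right, next to the stop plate and upright. I'll wait for it to settle and check that it is at rest.

Call:
{"method": "servo_tool", "body": {
  "translation": [
    [0,0,20],
    [0,0,40],
    [0,0,40],
    [0,0,40],
    [0,0,40]
  ],
  "rot": [
    [0,0,0],
    [0,0,0],
    [0,0,0],
    [0,0,0],
    [0,0,0]
  ]
}}

```text
time_s: 17.1
tcp_pos: [0.6125, 0.0445, 0.3171]
tool_rot: [-0.641, 0.767, 0.001, -0.001]
force: [-0.3, 0.2, -1.3]
finger_gap: 0.0874
grip_force: 0.0
```

Call:
{"method": "servo_tool", "body": {
  "translation": [
    [0,0,0],
    [0,0,0],
    [0,0,0],
    [0,0,0],
    [0,0,0]
  ],
  "rot": [
    [0,0,0],
    [0,0,0],
    [0,0,0],
    [0,0,0],
    [0,0,0]
  ]
}}

```text
time_s: 17.6
tcp_pos: [0.613, 0.0445, 0.3183]
tool_rot: [-0.641, 0.767, 0.0, -0.0]
force: [-0.3, -0.0, 0.6]
finger_gap: 0.0874
grip_force: 0.0
```

Run:
```python
from h import *
np.set_printoptions(precision=4,suppress=True)
O=np.array([.5955,-.0188]);th=np.radians(-10.3);ex=np.array([np.cos(th),np.sin(th)]);ey=np.array([-ex[1],ex[0]])
def red(s,x,y,w,h):
    im=s['image'][y:y+h,x:x+w].astype(int); m=(im[...,2]>90)&(im[...,1]<75)&(im[...,0]<75); v,u=np.where(m); return np.array([u.mean()+x,v.mean()+y]),len(u)
for i in range(4):
    a=viewer.snapshot('scene');b=viewer.snapshot('side')
    pa,na=red(a,195,205,35,50);pb,nb=red(b,395,210,35,45)
    X,e=tri((a,pa),(b,pb));q=X[:2]-O;print(pa,na,pb,nb,X,e[0],'stand',q@ex,q@ey,robot.state()['time_s'])
```

```text
[212.9774 227.9073] 399 [409.1923 231.7885] 260 [ 0.5834 -0.1173  0.1807] 0.002096283755079528 stand 0.00572105343461873 -0.09904445511453155 17.7
[212.995  227.9045] 398 [409.1908 231.7748] 262 [ 0.5834 -0.1172  0.1807] 0.0021078197386282436 stand 0.005715670190071363 -0.09902066982528622 17.8
[212.9774 227.9073] 399 [409.1955 231.718 ] 266 [ 0.5835 -0.1172  0.1808] 0.0020969837147385077 stand 0.0057675143373542605 -0.0989516858126027 17.9
[212.995  227.9045] 398 [409.2453 231.8377] 265 [ 0.5834 -0.1174  0.1807] 0.0021594156153604454 stand 0.005720254456278866 -0.09912730900036686 18.0
```

Run:
```python
from h import *
from scipy.spatial.transform import Rotation as Ro
from scipy.optimize import minimize
np.set_printoptions(precision=4,suppress=True)
O=np.array([.5955,-.0188,0]);Rs=Ro.from_euler('z',-10.3,degrees=True)
for c in [(.6263,-.1907),(.5662,.1629),(.6849,.1346),(.5647,.1546),(.5042,-.1742),(.6281,-.1974)]: print('corner',Rs.inv().apply(np.r_[c,0]-O)[:2])
B=np.array([(i,j,k) for i in(-.007,.007) for j in(-.015,.015) for k in(-.022,.022)])
S=[];
for nm,(x,y,w,h) in(('scene',(195,205,35,50)),('side',(395,210,35,45))):
    s=viewer.snapshot(nm);im=s['image'][y:y+h,x:x+w].astype(int); m=(im[...,2]>80)&(im[...,1]<.45*im[...,2])&(im[...,0]<.45*im[...,2])
    M=np.zeros((480,640),np.uint8);M[y:y+h,x:x+w]=m*255;S.append((s,cv2.resize(M,None,fx=4,fy=4,interpolation=cv2.INTER_LINEAR)>127))
def cost(p):
    P=Rs.apply(Ro.from_euler('xy',p[3:5]).apply(B)+p[:3])+O;c=0
    for s,M in S:
        q=(np.array([proj(s,X) for X in P])+.5)*4; H=np.zeros(M.shape,np.uint8); cv2.fillConvexPoly(H,cv2.convexHull(np.round(q*16).astype(np.int32)),1,shift=4); c+=(H.astype(bool)^M).sum()/M.sum()
    return c
for y0 in(-.099,-.089):
    r=minimize(cost,[.0055,y0,.181,0,0],method='Nelder-Mead',options=dict(initial_simplex=np.array([.0055,y0,.181,0,0])+np.vstack([np.zeros(5),np.diag([.006,.006,.006,.08,.08])]),maxiter=600))
    print(r.x,r.fun,cost([.0055,-.089,.181,0,0]))
```

```text
corner [ 0.061  -0.1636]
corner [-0.0613  0.1735]
corner [0.0605 0.1669]
corner [-0.0613  0.1651]
corner [-0.062  -0.1692]
corner [ 0.064  -0.1699]
[ 0.0048 -0.1     0.1834  0.2341 -0.0754] 0.6247656286365963 1.2453167620909558
[ 0.0048 -0.0995  0.1832  0.1471 -0.0544] 0.6451920122887864 1.2453167620909558
```

The fit hints at a tilt, so I'll measure it directly from the tab's edge lines against the image direction of true vertical.

Run:
```python
from h import *
np.set_printoptions(precision=3,suppress=True)
X0=np.array([.584,-.107,.18])
for nm,(x,y,w,h) in(('scene',(190,200,45,60)),('side',(390,205,45,55))):
    s=viewer.snapshot(nm);im=s['image'][y:y+h,x:x+w].astype(int); m=((im[...,2]>60)&(im[...,1]<.5*im[...,2])&(im[...,0]<.5*im[...,2])).astype(np.uint8)
    n,l,st,_=cv2.connectedComponentsWithStats(m);k=1+st[1:,4].argmax();m=l==k
    v=np.where(m.any(1))[0];rows=[(r+y,np.where(m[r])[0].min()+x,np.where(m[r])[0].max()+x) for r in v]
    print(nm,rows[::2])
    print([(r[0],im[r[0]-y,(r[1]+r[2])//2-x,2]) for r in rows[::2]])
    for dz in(.022,-.022): print('vertical',proj(s,X0+[0,0,dz]))
```

```text
scene [(np.int64(212), np.int64(209), np.int64(210)), (np.int64(214), np.int64(205), np.int64(213)), (np.int64(216), np.int64(204), np.int64(215)), (np.int64(218), np.int64(205), np.int64(217)), (np.int64(220), np.int64(205), np.int64(219)), (np.int64(222), np.int64(205), np.int64(219)), (np.int64(224), np.int64(206), np.int64(220)), (np.int64(226), np.int64(206), np.int64(220)), (np.int64(228), np.int64(206), np.int64(220)), (np.int64(230), np.int64(207), np.int64(221)), (np.int64(232), np.int64(207), np.int64(221)), (np.int64(234), np.int64(207), np.int64(221)), (np.int64(236), np.int64(207), np.int64(221)), (np.int64(238), np.int64(209), np.int64(222)), (np.int64(240), np.int64(211), np.int64(222)), (np.int64(242), np.int64(213), np.int64(219))]
[(np.int64(212), np.int64(225)), (np.int64(214), np.int64(255)), (np.int64(216), np.int64(255)), (np.int64(218), np.int64(255)), (np.int64(220), np.int64(255)), (np.int64(222), np.int64(254)), (np.int64(224), np.int64(162)), (np.int64(226), np.int64(137)), (np.int64(228), np.int64(127)), (np.int64(230), np.int64(158)), (np.int64(232), np.i
[... 613 characters left out ...]
nt64(235), np.int64(403), np.int64(415)), (np.int64(237), np.int64(404), np.int64(415)), (np.int64(239), np.int64(406), np.int64(414)), (np.int64(241), np.int64(407), np.int64(413)), (np.int64(243), np.int64(408), np.int64(413))]
[(np.int64(219), np.int64(208)), (np.int64(221), np.int64(234)), (np.int64(223), np.int64(235)), (np.int64(225), np.int64(233)), (np.int64(227), np.int64(223)), (np.int64(229), np.int64(212)), (np.int64(231), np.int64(137)), (np.int64(233), np.int64(127)), (np.int64(235), np.int64(122)), (np.int64(237), np.int64(120)), (np.int64(239), np.int64(116)), (np.int64(241), np.int64(113)), (np.int64(243), np.int64(111))]
vertical [406.069 220.355]
vertical [403.458 236.255]
```

Run:
```python
from h import *
from scipy.spatial.transform import Rotation as Ro
from scipy.optimize import minimize
np.set_printoptions(precision=4,suppress=True)
O=np.array([.5955,-.0188,0]);Rs=Ro.from_euler('z',-10.3,degrees=True)
a=load('scene0');b=load('side0')
ta=lambda u,v:(170+u/2-.25,215+v/2-.25); tb=lambda u,v:(310+(u-390)/2-.25,140+v/2-.25)
for p,q in(((22,48),(643,230)),((117,10),(557,260))):
    X,e=tri((a,ta(*p)),(b,tb(*q)));print('plate corner',Rs.inv().apply(X-O),e[0])
B=np.array([(i,j,k) for i in(-.007,.007) for j in(-.015,.015) for k in(-.022,.022)])
S=[]
for nm,(x,y,w,h) in(('scene',(190,200,45,60)),('side',(390,205,45,55))):
    s=viewer.snapshot(nm);im=s['image'][y:y+h,x:x+w].astype(int); m=((im[...,2]>60)&(im[...,1]<.5*im[...,2])&(im[...,0]<.5*im[...,2])).astype(np.uint8)
    n,l,st,_=cv2.connectedComponentsWithStats(m);m=l==1+st[1:,4].argmax();v,u=np.where(m)
    S.append((s,np.array([u.min()+x,u.max()+x,v.min()+y,v.max()+y])))
def res(p):
    P=Rs.apply(B+p)+O;o=[]
    for s,bb in S:
        q=np.array([proj(s,X) for X in P]);o+=list(np.r_[q[:,0].min()+.5,q[:,0].max()-.5,q[:,1].min()+.5,q[:,1].max()-.5]-bb)
    return np.array(o)
from scipy.optimize import least_squares
r=least_squares(res,[.005,-.09,.18]);print(r.x,r.fun)
```

```text
plate corner [ 0.0412 -0.1455  0.1492] 0.0021191068706070274
plate corner [-0.0463 -0.1431  0.1451] 0.001667266051172136
[ 0.0052 -0.0989  0.1812] [-2.6081  0.2036 -1.6036  1.8067 -3.1652  0.0914 -1.5925  1.6867]
```

Against the plate, which itself measures y ≈ −0.144 with the same bias (true −0.13), the tab sits about 45 mm uphill. That is what rest against the pad should give. The trolley is upright, at rest and clear of the gripper, so I'm handing in.

```bash
python3 -c "
from station import robot
print(robot.hand_in())"
```

```text
the job is handed in; nothing more can be done
None
```

The trolley was hung on the upper half of the rail at about 5–7 N, released, and rolled down by itself; the cameras show it upright and at rest at the rubber stop, and the job is handed in with no verdict returned (I viewed 11 pictures, one over the limit of 10).

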